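# Hang the two-pronged tool hook on the lipped garage rail

### The arm

A 6-joint arm with a two-finger parallel gripper is mounted at the origin on the work surface. World frame = base frame: x ahead of the robot, y to its left, z up, the work surface at z = 0. Lengths are in mm, angles in rad, forces in N, time in s.
With the tool pointing down it reaches from about 350 to 775 mm from the base axis. Payload 7.3 kg.
Tool frame: the origin (TCP) lies at the very end of the fingers, on their centre line; the grasp point (between the pads) lies 19 mm behind it; z points along the fingers, y is the line along which they close (so a half turn about z gives the same grasp; the last joint's range is limited). The gripper opens to 92 mm and grips with 3 to 60 N. Pads are 19 mm wide; open, the fingers measure 130 mm over their backs; the gripper's body (75 mm by 190 mm) begins 47 mm behind the grasp point.
Start: joints at [-1.44, 0.342, 1.524, -0, 1.275, -0.146], TCP at [143.493, -505.029, 226.741] pointing down, gripper open.
Joint ranges: [-2.53, 2.53], [-0.77, 2.02], [0.04, 2.7], [-1, 4.14], [0.28, 2.66], [-3.11, 3.11]. Speed limits (rad/s): [2.57, 2.57, 3.14, 3.14, 3.14, 3.14].

### API

Orientations are given as [roll, pitch, yaw] about the fixed x, y, z axes, in that order (R = Rz(yaw) Ry(pitch) Rx(roll)).
In Python, from plant import * gives the robot as it stands.
- The arm moves only by the tool arm_command, never from a script. Its arguments are lists of equal length, an entry for each row: "gripper": the finger opening in mm, from 0 to 91.8; "dp": the shift along the tool's x, y, z in units of 25 mm (1.0 is 25 mm), a list of three; "twist": the turn about the tool's z in units of 5 degrees (1.0 is 5 degrees). A call has exactly 5 rows; each row shifts and turns the commanded pose from where the row before left it, along the tool's axes as they then stand; what a row does not reach is not made up. A row lasts 1/8 s, in which the tool goes at most 62.5 mm and 10.7 degrees, less where a joint would pass 70% of its speed; a pose out of reach is approached as far as the arm can. A call is refused whole if a number of a shift passes 1 or a number of a turn 1, either way. A call with a gripper value outside its range is refused whole. The fingers move at their own pace and stop on an object; the grip force is fixed at half the most. Time passes only in rows, so rows that do not move let the fingers close, or fill a call up. It gives the time, the measured TCP pose, the force, the opening and the grip force at its end, in the units of the state.
- get_obs(): the state, without advancing time (a new reading comes with each control period).
- capture(name): name is "scene" or "top"; returns the picture (384x512x3 uint8, red, green, blue); there is no depth.
- get_calibration(name): a dict with "mtx" (3x3 intrinsics, pixels), "dist_coeffs" ([k1, k2, p1, p2, k3] as OpenCV has them; the pictures are not rectified), "position" and "attitude" of the camera in the world. Camera axes: x right, y down, z forward; pixel columns grow to the right and rows downward; lengths in mm; the calibration is good to about 2 mm. A picture is of the moment at which its call begins. get_calibration takes no time and is no camera call.
- close_job(): hands the job in; it is judged then, once.
The state is a dict: "time": time; "joint_positions": joint angles; "dq": joint speeds; "tau": joint torques, N m; "tool_pos": TCP position; "tcp_rot": TCP orientation; "contact_force": force on the tool from outside, world axes, zero at the start; "moment": the same for the moment, N m; "grip_width": finger opening in mm; "finger_force": force on a finger pad.
Only numpy, scipy, OpenCV 4.12 (cv2) and the standard library are available. Lean on these libraries where they do the work, as an engineer would, in place of code of your own. Each camera call takes 0.05 s, during which the arm holds its last target. There are 200 camera calls.

### The job

Hang the two-pronged tool hook on the raised metal channel rail: lift it over the rail's low front lip and lower it, without dropping it, until its block sits flat on the channel floor behind the lip, square to the rail, with the prongs hanging outside over the lip; then let go. Leave the single-pronged hook and the jar where they are.

Things in the scene. Friction and masses are not known exactly. Their poses are not given: they have to be found in the camera images.
- double_hook: Steel block 28 (x) x 70 (y) x 38 mm high; upright on it a centred dark grip plate, 12 (x) x 50 (y) mm, top 95 mm above the underside. Two 7 mm rods leave its +x face 22 mm off centre, level with 30 mm free below, bend down at x=54 mm (low point 2.5 mm above underside level), tips at x=84 mm. 0.5 kg, stands on its block, on a 3 mm mat. Origin: centre of the block's underside; x to the prongs, z up.
- single_hook: Bystander: same block and grip plate as the double hook, but one bent rod in the middle of its +x face. Stands on the same mat, on either side of the double hook. Origin: centre of the block's underside, x towards the prong, z up.
- rail_seat (a point): Centre of the floor (top face, 90 mm over the bench) of the fixed aluminium channel rail on blue posts, left or right of the robot, yawed up to 0.3 rad. x points across it to the low front lip, y along it. Inside 50 (x) by 252 mm (y), ends closed. Lip x=24 to 30 mm, top 22 mm above the floor; rear wall x=-25 to -29, top 38 mm. The hook seats with its x along this x.
- jar: Clear screw jar with a dark lid, 60 mm in diameter, 80 mm high, a bystander standing on the mat beyond the hooks. Origin: centre of its underside.
There are look-alikes about, which are no part of the job. What is shaped like the double_hook but orange or pink is not meant.

How it is judged:
By the outcome, as a careful person would: the job done as asked, in the order asked, and still so for the second after the job is handed in, with the robot touching nothing.
It also fails if it takes over 48 s, if anything falls off the work surface, if the arm or the gripper's body presses on something with over 40 N, if the wrist force passes 120 N, or if a joint passes its speed limit or range.

## Working session

There is one attempt and no reset: what is moved stays moved. The work goes in short steps, Python scripts to look and compute and a tool call to move; the robot and the scene stay as the last step left them, time stands still between calls to the robot, and variables do not carry over. Pictures are saved under pics/ and viewed, at most 10 in all, crops included, and the job is handed in when it is done.

Besides the shell and the picture viewer there is one more tool, called after "Emit:" as a command line: name --pt "numbers of a row" for each row, then --argument value for the rest. arm_command: Moves the arm, as the interface text tells. Its arguments: {"type":"object","properties":{"gripper":{"type":"array"},"dp":{"type":"array"},"twist":{"type":"array"}},"required":["gripper","dp","twist"]}

```bash
mkdir -p pics
python3 - <<'E'
from plant import *
import cv2
for n in ("scene","top"):
    im=capture(n); cv2.imwrite(f"pics/{n}0.png",cv2.resize(im[:,:,::-1],None,fx=1.5,fy=1.5,interpolation=cv2.INTER_CUBIC)); cv2.imwrite(f"{n}_raw.png",im[:,:,::-1])
    print(n,get_calibration(n))
print(get_obs())
E
```

```text
scene {'mtx': array([[476.65807057,   0.        , 262.00363125],
       [  0.        , 476.65807057, 181.88426596],
       [  0.        ,   0.        ,   1.        ]]), 'dist_coeffs': array([-0.18938603,  0.        ,  0.        ,  0.        ,  0.        ]), 'position': array([ 949.95475861, -588.52204742, 1069.56814534]), 'attitude': array([-2.50864190e+00,  9.18554075e-04,  5.49835054e-01])}
top {'mtx': array([[496.6011569 ,   0.        , 256.04624301],
       [  0.        , 496.6011569 , 195.88207071],
       [  0.        ,   0.        ,   1.        ]]), 'dist_coeffs': array([-0.21891495,  0.        ,  0.        ,  0.        ,  0.        ]), 'position': array([ 352.93748055,    4.92095729, 1310.4585594 ]), 'attitude': array([-2.93358083,  0.00415596, -1.52045741])}
{'time': 0.1, 'joint_positions': array([-1.44002272e+00,  3.42629009e-01,  1.52490706e+00, -1.57377631e-05,
        1.27537646e+00, -1.46017148e-01]), 'dq': array([-0.00027264, -0.00218586, -0.00347328, -0.00028693,  0.00014636,
       -0.000797  ]), 'tau': array([ 2.66244781e-03, -4.32004809e+01, -2.44694495e+01,  7.19819474e-02,
        5.25439298e-02, -4.97107430e-05]), 'tool_pos': array([ 143.42869058, -504.66402221,  226.13196247]), 'tcp_rot': array([-3.14028463e+00, -1.77151675e-04,  2.76795233e-01]), 'contact_force': array([ 0.72028667,  0.18818393, -0.1593684 ]), 'moment': array([-0.03155154, -0.03079186,  0.07035481]), 'finger_force': 0.0, 'grip_width': 91.63944590443063}
```

View pics/scene0.png

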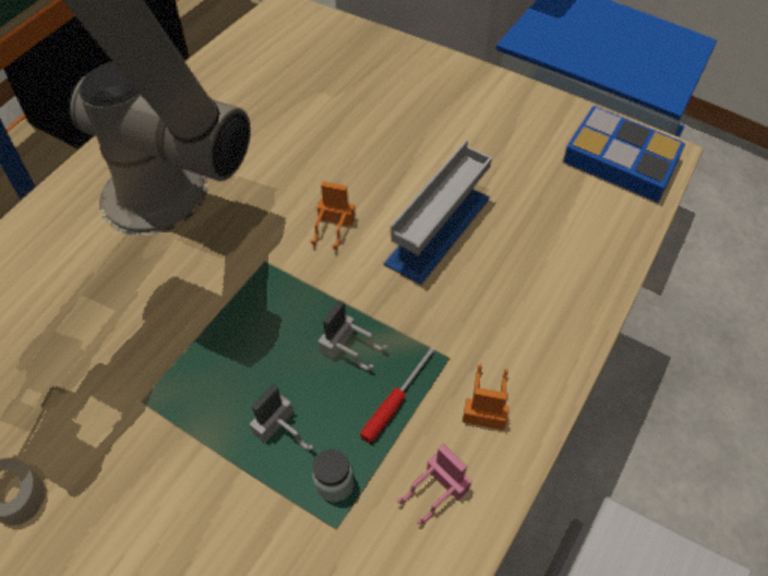

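View pics/top0.png

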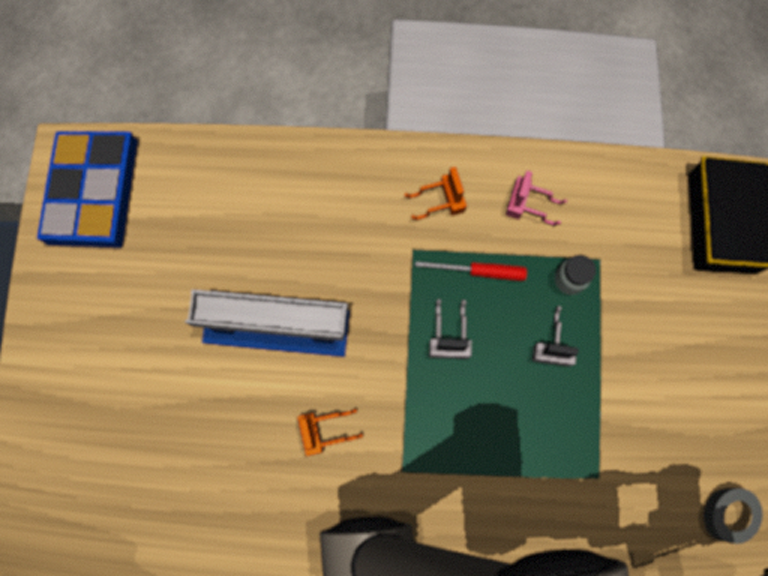

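The scene view shows the double hook at about (345,335), the single hook at (275,415) and the rail at (440,200). The top view shows the double hook at (450,347) and the rail at (270,315). I'll enlarge the rail and hook next.

Run:
```python
import cv2,numpy as np
t=cv2.imread("top_raw.png");s=cv2.imread("scene_raw.png")
r=lambda a:cv2.resize(a,(400,300),interpolation=cv2.INTER_CUBIC)
# top rail: x120-240,y170-260 ; top hook x275-335,y190-235+ ; scene rail x250-346,y90-162..; 
A=[r(t[170:260,120:240]),r(t[190:250,270:350]),r(s[92:188,220:348]),r(s[195:255,200:280])]
cv2.imwrite("pics/crop1.png",np.vstack([np.hstack(A[:2]),np.hstack(A[2:])]))
```

```text
(no output)
```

View pics/crop1.png

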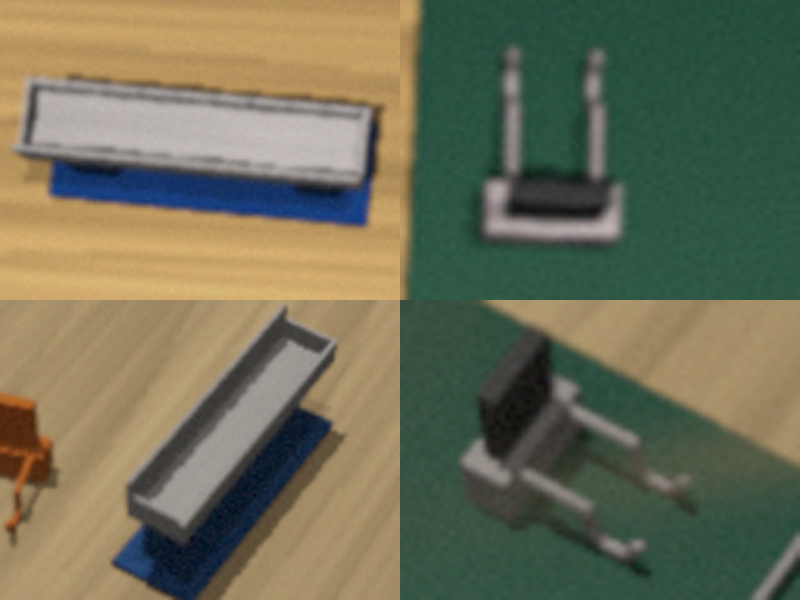

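```bash
cat > h.py <<'E'
from plant import *
import cv2,numpy as np
from scipy.spatial.transform import Rotation as R
def ray(n,p):
    c=get_calibration(n); u=cv2.undistortPoints(np.array([[p]],float),c["mtx"],c["dist_coeffs"])[0,0]
    d=R.from_euler("xyz",c["attitude"]).apply([u[0],u[1],1]); return np.array(c["position"]),d/np.linalg.norm(d)
def tri(pt,ps):
    A=[];b=[]
    (o1,d1),(o2,d2)=ray("top",pt),ray("scene",ps)
    s=np.linalg.lstsq(np.c_[d1,-d2],o2-o1,rcond=None)[0]
    a,b=o1+s[0]*d1,o2+s[1]*d2; return (a+b)/2,np.linalg.norm(a-b)
def onz(n,p,z):
    o,d=ray(n,p); return o+d*(z-o[2])/d[2]
E
python3 - <<'E'
from h import *
np.set_printoptions(precision=1,suppress=True)
T=lambda x,y:(x/3.3333+120-.35,y/3.3333+170-.35); S=lambda x,y:(x/3.125+220-.35,(y-300)/3.125+92-.35)
T2=lambda x,y:((x-400)/5+270-.4,y/5+190-.4); S2=lambda x,y:((x-400)/5+200-.4,(y-300)/5+195-.4)
for k,a,b,z in [("rear+y",T(17,153),S(284,308),128),("rear-y",T(360,185),S(130,487),128),("lip+y",T(28,80),S(335,345),112),("lip-y",T(372,107),S(187,529),112)]:
    print(k,*tri(a,b),onz("top",a,z),onz("scene",b,z))
for k,a,b,z in [("pl+y",T2(512,180),S2(550,340),98),("pl-y",T2(612,182),S2(497,402),98),("blk+y",T2(485,180),S2(578,385),41),("blk-y",T2(622,184),S2(505,475),41)]:
    print(k,*tri(a,b),onz("top",a,z),onz("scene",b,z))
E
```

```text
rear+y [539.2 345.5 118.6] 2.765162916374308 [536.7 341.9 128. ] [544.1 337.6 128. ]
rear-y [529.6  89.  116. ] 3.184295126722262 [526.6  87.  128. ] [535.9  81.7 128. ]
lip+y [596.4 345.9 101.4] 2.1689611003719915 [595.2 343.7 112. ] [599.7 334.7 112. ]
lip-y [589.3  83.6 105.1] 0.9835935497145221 [587.6  82.9 112. ] [592.2  79.2 112. ]
pl+y [538.5 -70.8  88.5] 1.8920281404220385 [537.8 -69.6  98. ] [541.9 -76.5  98. ]
pl-y [ 539.4 -119.2   96.6] 0.14714430363252956 [ 539.1 -119.1   98. ] [ 540.  -119.8   98. ]
blk+y [545.4 -60.   38.6] 2.1618942937726486 [545.8 -59.1  41. ] [545.6 -62.   41. ]
blk-y [ 546.3 -129.2   47.8] 0.7023157802944144 [ 547.1 -130.2   41. ] [ 543.8 -125.9   41. ]
```

Emit:
arm_command --gripper '[91,91,91,91,91]' --pt "0.82 -0.38 0.1" --pt "0.82 -0.38 0.1" --pt "0.82 -0.38 0.1" --pt "0.82 -0.38 0.1" --pt "0.82 -0.38 0.1" --twist '[-0.6,-0.6,-0.6,-0.6,-0.6]'

```text
time: 0.72
tool_pos: [222.1, -421.0, 214.0]
tcp_rot: [-3.141, -0.0, 0.543]
contact_force: [0.5, 0.4, -0.1]
grip_width: 91.3
finger_force: 0.0
```

Emit:
arm_command --gripper '[91,91,91,91,91]' --pt "0.89 -0.15 0.1" --pt "0.89 -0.15 0.1" --pt "0.89 -0.15 0.1" --pt "0.89 -0.15 0.1" --pt "0.89 -0.15 0.1" --twist '[-0.6,-0.6,-0.6,-0.6,-0.6]'

```text
time: 1.35
tool_pos: [299.3, -339.4, 201.5]
tcp_rot: [-3.141, -0.0, 0.805]
contact_force: [0.4, -0.3, -0.7]
grip_width: 90.8
finger_force: 0.0
```

Emit:
arm_command --gripper '[91,91,91,91,91]' --pt "0.9 0.09 0.1" --pt "0.9 0.09 0.1" --pt "0.9 0.09 0.1" --pt "0.9 0.09 0.1" --pt "0.9 0.09 0.1" --twist '[-0.6,-0.6,-0.6,-0.6,-0.6]'

```text
time: 1.98
tool_pos: [377.0, -258.0, 189.1]
tcp_rot: [-3.141, -0.0, 1.067]
contact_force: [-0.6, -0.1, 0.0]
grip_width: 91.0
finger_force: 0.0
```

Emit:
arm_command --gripper '[91,91,91,91,91]' --pt "0.85 0.32 0.1" --pt "0.85 0.32 0.1" --pt "0.85 0.32 0.1" --pt "0.85 0.32 0.1" --pt "0.85 0.32 0.1" --twist '[-0.6,-0.6,-0.6,-0.6,-0.6]'

```text
time: 2.6
tool_pos: [455.0, -176.2, 176.6]
tcp_rot: [-3.141, -0.0, 1.329]
contact_force: [-0.1, -0.2, -0.6]
grip_width: 91.0
finger_force: 0.0
```

Emit:
arm_command --gripper '[91,91,91,91,91]' --pt "0.74 0.53 0" --pt "0.74 0.53 0" --pt "0.74 0.53 0" --pt "0.74 0.53 0" --pt "0.74 0.53 0" --twist '[-0.6,-0.6,-0.6,-0.6,-0.6]'

```text
time: 3.22
tool_pos: [533.2, -94.2, 176.6]
tcp_rot: [-3.141, -0.0, 1.591]
contact_force: [0.7, -0.7, -0.2]
grip_width: 91.0
finger_force: 0.0
```

Emit:
arm_command --gripper '[91,91,91,91,91]' --pt "0 0 0.9" --pt "0 0 0.9" --pt "0 0 0.8" --pt "0 0 0.8" --pt "0 0 0.6" --twist '[0,0,0,0,0]'

```text
time: 3.85
tool_pos: [532.6, -95.0, 75.9]
tcp_rot: [-3.141, -0.0, 1.588]
contact_force: [0.2, -0.8, 0.6]
grip_width: 90.8
finger_force: 0.0
```

Run:
```python
from h import *
t=capture("top")[:,:,::-1];s=capture("scene")[:,:,::-1]
cv2.imwrite("pics/c2.png",np.hstack([cv2.resize(t[170:270,250:350],(400,400),interpolation=2),cv2.resize(s[170:270,180:280],(400,400),interpolation=2)]))
```

```text
(no output)
```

View pics/c2.png

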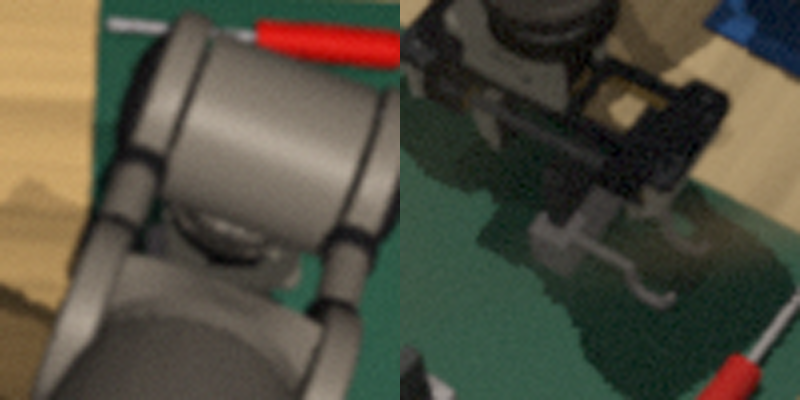

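The scene crop shows the grip plate at (570,190) between the open fingers, with the front finger above and between the prongs. Next I go down and close.

Emit:
arm_command --gripper '[91,91,60,40,28]' --pt "0 0 0.4" --pt "0 0 0.3" --pt "0 0 0" --pt "0 0 0" --pt "0 0 0" --twist '[0,0,0,0,0]'

```text
time: 4.58
tool_pos: [533.4, -96.6, 59.5]
tcp_rot: [3.141, 0.0, 1.586]
contact_force: [0.6, 0.4, 0.4]
grip_width: 65.6
finger_force: 0.0
```

Emit:
arm_command --gripper '[24,20,16,12,8]' --pt "0 0 0" --pt "0 0 0" --pt "0 0 0" --pt "0 0 0" --pt "0 0 0" --twist '[0,0,0,0,0]'

```text
time: 5.2
tool_pos: [533.2, -96.5, 59.2]
tcp_rot: [3.142, 0.0, 1.586]
contact_force: [0.5, 0.6, 0.0]
grip_width: 15.7
finger_force: 0.0
```

Emit:
arm_command --gripper '[4,4,4,4,4]' --pt "0 0 0" --pt "0 0 0" --pt "0 0 0" --pt "0 0 0" --pt "0 0 0" --twist '[0,0,0,0,0]'

```text
time: 5.82
tool_pos: [533.0, -96.5, 59.1]
tcp_rot: [-3.141, -0.0, 1.586]
contact_force: [-0.6, 0.1, -2.1]
grip_width: 11.9
finger_force: 30.0
```

Emit:
arm_command --gripper '[4,4,4,4,4]' --pt "0 0 -0.2" --pt "0 0 -0.4" --pt "0 0 -0.6" --pt "0 0 -0.6" --pt "0 0 -0.6" --twist '[0,0,0,0,0]'

```text
time: 6.45
tool_pos: [533.4, -96.5, 120.7]
tcp_rot: [3.141, 0.0, 1.586]
contact_force: [-0.6, 0.3, -4.4]
grip_width: 12.2
finger_force: 30.0
```

Emit:
arm_command --gripper '[4,4,4,4,4]' --pt "0 0 -0.8" --pt "0 0 -0.8" --pt "0 0 -0.8" --pt "0 0 -0.8" --pt "0 0 -0.6" --twist '[0,0,0,0,0]'

```text
time: 7.08
tool_pos: [533.3, -96.5, 215.8]
tcp_rot: [3.14, 0.001, 1.586]
contact_force: [0.7, -0.4, -5.6]
grip_width: 11.9
finger_force: 30.0
```

Emit:
arm_command --gripper '[4,4,4,4,4]' --pt "0.4 0 0" --pt "0.6 0 0" --pt "0.6 0 0" --pt "0.6 0 0" --pt "0.6 0 0" --twist '[0,0,0,0,0]'

```text
time: 7.7
tool_pos: [532.0, -25.1, 214.0]
tcp_rot: [-3.141, -0.0, 1.586]
contact_force: [-0.2, 0.5, -4.6]
grip_width: 12.1
finger_force: 30.0
```

Emit:
arm_command --gripper '[4,4,4,4,4]' --pt "0.7 0.1 0" --pt "0.7 0.1 0" --pt "0.7 0.1 0" --pt "0.7 0.1 0" --pt "0.7 0.1 0" --twist '[0.1,0.1,0.1,0.1,0.17]'

```text
time: 8.32
tool_pos: [544.8, 62.3, 214.1]
tcp_rot: [-3.141, 0.0, 1.536]
contact_force: [0.1, -0.2, -5.6]
grip_width: 12.0
finger_force: 30.0
```

Emit:
arm_command --gripper '[4,4,4,4,4]' --pt "0.7 0.1 0" --pt "0.7 0.1 0" --pt "0.7 0.1 0" --pt "0.7 0.1 0" --pt "0.7 0.1 0" --twist '[0,0,0,0,0]'

```text
time: 8.95
tool_pos: [560.6, 149.2, 214.1]
tcp_rot: [-3.142, 0.0, 1.536]
contact_force: [0.4, 0.7, -5.3]
grip_width: 12.0
finger_force: 30.0
```

Emit:
arm_command --gripper '[4,4,4,4,4]' --pt "0.6 0 0" --pt "0.6 0 0" --pt "0.6 0 0" --pt "0.4 0 0" --pt "0.2 0 0" --twist '[0,0,0,0,0]'

```text
time: 9.57
tool_pos: [562.4, 208.6, 214.1]
tcp_rot: [-3.142, 0.0, 1.537]
contact_force: [-0.5, -0.7, -4.3]
grip_width: 11.7
finger_force: 30.0
```

Run:
```python
from h import *
t=capture("top")[:,:,::-1];s=capture("scene")[:,:,::-1]
cv2.imwrite("t3.png",t);cv2.imwrite("s3.png",s)
cv2.imwrite("pics/c3.png",np.hstack([cv2.resize(t[140:260,100:260],(400,300),interpolation=2),cv2.resize(s[80:200,230:390],(400,300),interpolation=2)]))
print(get_obs()["tool_pos"],get_obs()["tcp_rot"])
```

```text
[562.42039079 208.2920838  214.118313  ] [-3.14152129e+00  1.94026929e-04  1.53651213e+00]
```

View pics/c3.png

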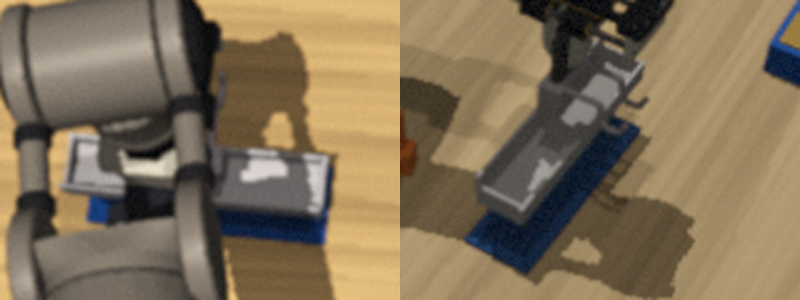

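The hook is held over the middle of the channel, with the prongs at (620,120) in the scene crop pointing out past the lip. I lower it in steps, watching the force.

Emit:
arm_command --gripper '[4,4,4,4,4]' --pt "0 0.05 0.3" --pt "0 0 0.4" --pt "0 0 0.4" --pt "0 0 0.4" --pt "0 0 0.3" --twist '[0,0,0,0,0]'

```text
time: 10.3
tool_pos: [563.5, 207.8, 168.2]
tcp_rot: [-3.141, 0.0, 1.536]
contact_force: [-0.1, 1.0, -5.5]
grip_width: 11.9
finger_force: 30.0
```

Run:
```python
from h import *
s=capture("scene")[:,:,::-1]
cv2.imwrite("pics/c4.png",cv2.resize(s[80:170,250:370],(800,600),interpolation=2))
```

```text
(no output)
```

View pics/c4.png

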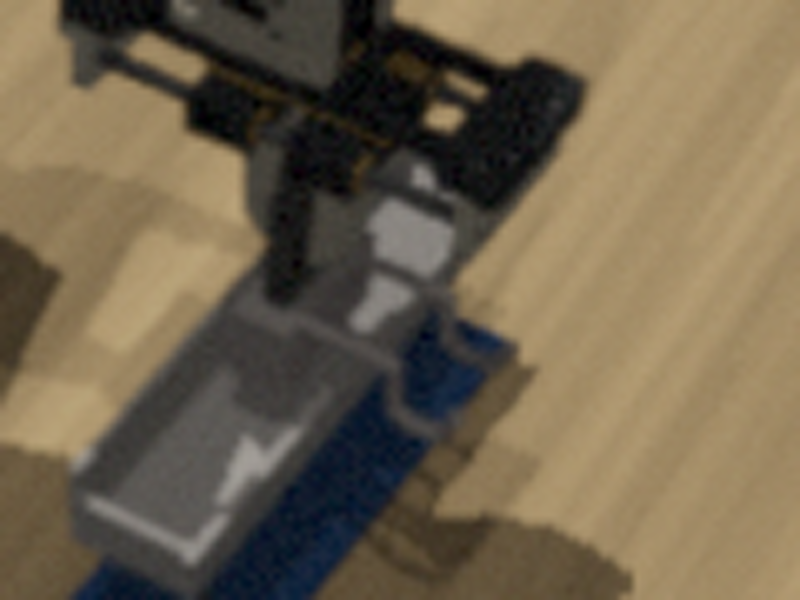

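The block is going in between the walls at (270,310), and the prong bends at (400,380) are outside the lip.

Emit:
arm_command --gripper '[4,4,4,4,4]' --pt "0 0 0.2" --pt "0 0 0.2" --pt "0 0 0.15" --pt "0 0 0.1" --pt "0 0 0.05" --twist '[0,0,0,0,0]'

```text
time: 10.98
tool_pos: [563.7, 207.9, 151.6]
tcp_rot: [3.142, 0.0, 1.536]
contact_force: [0.0, -1.1, -4.5]
grip_width: 12.0
finger_force: 30.0
```

Emit:
arm_command --gripper '[4,4,4,4,4]' --pt "0 0 0.04" --pt "0 0 0.04" --pt "0 0 0.04" --pt "0 0 0" --pt "0 0 0" --twist '[0,0,0,0,0]'

```text
time: 11.6
tool_pos: [563.7, 207.9, 148.7]
tcp_rot: [3.142, 0.0, 1.536]
contact_force: [-0.6, 0.1, -5.1]
grip_width: 11.8
finger_force: 30.0
```

Emit:
arm_command --gripper '[4,4,4,4,4]' --pt "0 0 0.04" --pt "0 0 0.03" --pt "0 0 0" --pt "0 0 0" --pt "0 0 0" --twist '[0,0,0,0,0]'

```text
time: 12.22
tool_pos: [563.7, 207.9, 147.0]
tcp_rot: [3.142, 0.0, 1.536]
contact_force: [-0.4, -0.6, -4.6]
grip_width: 12.3
finger_force: 30.0
```

Emit:
arm_command --gripper '[4,4,4,4,4]' --pt "0 0 0.03" --pt "0 0 0" --pt "0 0 0" --pt "0 0 0" --pt "0 0 0" --twist '[0,0,0,0,0]'

```text
time: 12.85
tool_pos: [563.7, 207.9, 146.2]
tcp_rot: [-3.142, 0.0, 1.536]
contact_force: [0.4, -0.0, -4.9]
grip_width: 11.7
finger_force: 30.0
```

Emit:
arm_command --gripper '[4,4,4,4,4]' --pt "0 0 0.02" --pt "0 0 0.02" --pt "0 0 0" --pt "0 0 0" --pt "0 0 0" --twist '[0,0,0,0,0]'

```text
time: 13.48
tool_pos: [563.8, 207.9, 146.1]
tcp_rot: [3.141, -0.0, 1.536]
contact_force: [-3.1, -0.9, 5.7]
grip_width: 11.7
finger_force: 30.0
```

Contact came at the expected floor height. I release and rise.

Emit:
arm_command --gripper '[14,18,24,34,44]' --pt "0 0 0" --pt "0 0 0" --pt "0 0 0" --pt "0 0 0" --pt "0 0 0" --twist '[0,0,0,0,0]'

```text
time: 14.1
tool_pos: [563.7, 207.9, 145.1]
tcp_rot: [-3.142, 0.0, 1.536]
contact_force: [-0.3, -0.9, 0.2]
grip_width: 39.5
finger_force: 0.0
```

Emit:
arm_command --gripper '[60,60,60,60,60]' --pt "0 0 0" --pt "0 0 -0.3" --pt "0 0 -0.6" --pt "0 0 -0.8" --pt "0 0 -0.8" --twist '[0,0,0,0,0]'

```text
time: 14.72
tool_pos: [563.9, 208.0, 209.6]
tcp_rot: [3.14, -0.0, 1.536]
contact_force: [-0.0, -0.5, 0.5]
grip_width: 59.9
finger_force: 0.0
```

Emit:
arm_command --gripper '[60,60,60,60,60]' --pt "0 0 -0.8" --pt "-0.5 -0.5 -0.5" --pt "-1 -0.5 0" --pt "-1 -0.5 0" --pt "-1 -0.5 0" --twist '[0,0,0,0,0]'

```text
time: 15.35
tool_pos: [510.5, 121.6, 241.6]
tcp_rot: [3.14, -0.0, 1.536]
contact_force: [0.9, 0.4, 0.6]
grip_width: 59.9
finger_force: 0.0
```

Emit:
arm_command --gripper '[60,60,60,60,60]' --pt "-1 -0.5 0" --pt "-1 -0.5 0" --pt "-1 -0.5 0" --pt "-1 -0.5 0" --pt "-1 -0.5 0" --twist '[0,0,0,0,0]'

```text
time: 15.98
tool_pos: [443.8, -1.3, 241.6]
tcp_rot: [3.139, 0.0, 1.536]
contact_force: [0.4, 0.1, 0.1]
grip_width: 60.2
finger_force: 0.0
```

Run:
```python
from h import *
t=capture("top")[:,:,::-1];s=capture("scene")[:,:,::-1]
cv2.imwrite("pics/c5.png",np.hstack([cv2.resize(t[170:260,120:240],(400,300),interpolation=2),cv2.resize(s[92:188,220:348],(400,300),interpolation=2)]))
```

```text
(no output)
```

View pics/c5.png

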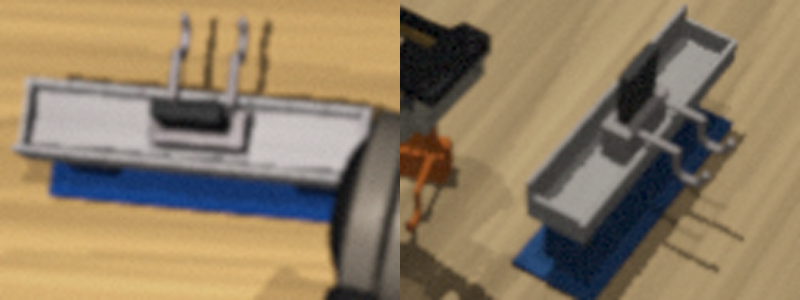

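The hook stands upright in the channel at (198,125) in the top crop. It is parallel to the rail, and both prongs hang outside the lip.

```bash
python3 -c "
from plant import *
print(close_job())"
```

```text
the job is handed in; nothing more can be done
None
```

The double hook is hung on the rail: its block is on the channel floor behind the lip, square to the rail by eye in the last pictures, with both prongs outside over the lip; it is released and the job was handed in at about 16 s.

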